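# Balance the pick-off tool on the funnel's one-post rest

### The arm

A 6-joint arm with a two-finger parallel gripper is mounted at the origin on the work surface. World frame = base frame: x ahead of the robot, y to its left, z up, the work surface at z = 0. Lengths are in m, angles in rad, forces in N, time in s.
With the tool pointing down it reaches from about 0.425 to 0.95 m from the base axis. Payload 14.7 kg.
Tool frame: the origin (TCP) lies on the centre line of the jaws, within the pads' length; the fingertips stand 14 mm ahead of it and the grasp point (between the pads) lies 5 mm behind it (r.tip_reach is the distance from the TCP to the fingertips, in m); z points along the fingers, y is the line along which they close (so a half turn about z gives the same grasp; the last joint's range is limited). The gripper opens to 85 mm and grips with 20 to 120 N. Pads are 22 mm wide; open, the fingers measure 114 mm over their backs; the gripper's body (76 mm by 85 mm) begins 54 mm behind the grasp point. The pads swing forward as they close: fully open they stand 13 mm farther back than shut.
Start: joints at [1.296, 0.48, 1.596, -0, 1.065, -0.047], TCP at [0.147, 0.633, 0.245] pointing down, gripper open.
Joint ranges: [-2.75, 2.75], [-0.82, 2.05], [0.23, 2.67], [-1.56, 4.7], [0.09, 2.69], [-2.92, 2.92]. Speed limits (rad/s): [1.89, 1.89, 2.39, 3.01, 3.01, 3.01].

### API

Orientations are given as a unit quaternion [w, x, y, z].
In Python, from bench import r, fingers, state, read_camera gives the robot as it stands. Calls block until the motion is done:
- r.goto(position, orientation): joint-space move of the TCP to a pose.
- r.servo_line(position, v=0.15, ori=None): straight line of the TCP; ori=None keeps the orientation; v is the mean speed in m/s.
- r.move_joints(angles): joint-space move.
- fingers.gripper_to(opening): finger opening in m; the grip force is fixed at half the most; returns when the fingers have stopped.
- r.dwell(seconds).
- r.ik(position, orientation): joint angles nearest the present ones, or None.
- state(): the state.
- read_camera(name): name is "scene" or "side" or "wrist"; returns a dict with "color" (420x560x3 uint8, red, green, blue), "fx", "fy", "cx", "cy" (pixels), "distortion" ([k1, k2, p1, p2, k3] as OpenCV has them; the pictures are not rectified), "world_to_cam" (4x4, takes a point from world to camera coordinates); the wrist camera has in their place "hand_eye" (4x4, takes a point from camera to tool coordinates, whose origin is the TCP and whose axes are the flange's). Camera axes: x right, y down, z forward; pixel columns grow to the right and rows downward; lengths in m; the calibration is good to about 2 mm. A picture is of the moment at which its call begins: read the wrist's pose just before it. There is no depth.
A pose or a line that the arm cannot do raises r.MotionError and nothing moves.
- r.hand_in(): hands the job in; it is judged then, once.
The state is a dict: "t": time; "joints": joint angles; "qd": joint speeds; "joint_efforts": joint torques, N m; "ee_pos": TCP position; "ee_rot": TCP orientation; "force": force on the tool from outside, world axes, zero at the start; "wrist_torque": the same for the moment, N m; "opening": finger opening in m; "grasp_force": force on a finger pad.
Only numpy, scipy, OpenCV 4.12 (cv2) and the standard library are available. Lean on these libraries where they do the work, as an engineer would, in place of code of your own. Each camera call takes 0.05 s, during which the arm holds its last target. There are 200 camera calls.

### The job

Put the stainless pick-off tool away on the small one-post rest that stands in the mouth of the funnel, so that it lies level there by itself, balanced on the post and touching nothing else. A weight hidden inside it puts its balance point anywhere along the bar, so lift it level from its rack and feel for the point where it does not tip. Set it down gently without dropping it or letting it topple, and leave the other parts on the counter alone.

Things in the scene. Friction and masses are not known exactly. Their poses are not given: they have to be found in the camera images.
- tool: pick-off tool on the rack: stainless rectangular bar 300 x 26 x 20 mm (x, y, z), flat underside; a hooked pick of 7 mm wire adds 45 mm at the +x end, a black cap closes the -x end. Origin: centre of the bar's underside; x along the bar, z up. 0.45 to 0.55 kg; a hidden fixed slug puts the centre of mass anywhere up to 80 mm either side of the origin along x, at mid-width
- rack: fixed low rack that the tool lies on: a base strip 290 x 50 x 6 mm on the counter with two blocks, centred 125 mm either side of the origin along x, 22 mm long, 50 mm wide, tops 40 mm above the counter. Origin: centre of its underside, x along the strip
- funnel: fixed bin 210 x 210 x 75 mm with a wide aluminium funnel over it (mouth 200 mm across, rim 150 mm above the counter); a thin cross in the mouth carries one upright post in the middle: a 22 mm thick sleeve up to 166 mm, then a 14 mm stem under the rest pad. Origin: centre of the bin's underside; the post is on its vertical axis
- rest_top (a point): centre of the top of the post's flat pad, 20 x 20 mm, 6 mm thick, sides along the funnel's x and y, 188 mm above the counter unloaded. The tool lies on this pad alone, any way round, level only if its centre of mass is over the pad (within 10 mm of its centre). The pad is sprung upright, 1.5 N per mm, hard stop after 8 mm; it sinks about 3 mm under the tool
- hinge_a: bystander: white nylon hinge half, 60 x 43 x 12 mm, lying loose on the counter; origin: centre of its underside
- hinge_b: bystander: the other white nylon hinge half, same size
- elbow: bystander: grey PVC pipe elbow, two legs of 50 mm, 40 mm thick, lying loose; origin: under the corner where the legs meet
- dial: bystander: smoky acrylic dial face, a disc 80 mm across and 4 mm thick, lying loose; origin: centre of its underside

How it is judged:
By the outcome, as a careful person would: the job done as asked, in the order asked, and still so for the second after the job is handed in, with the robot touching nothing.
It also fails if it takes over 67 s, if anything falls off the work surface, if the arm or the gripper's body presses on something with over 40 N, if the wrist force passes 120 N, or if a joint passes its speed limit or range.

## Working session

There is one attempt and no reset: what is moved stays moved. The work goes in short steps, each a Python script; the robot and the scene stay as the last script left them, time stands still between calls to the robot, and variables do not carry over. Pictures are saved under pics/ and viewed, at most 10 in all, crops included, and the job is handed in when it is done.

```bash
ls; mkdir -p pics; python3 - <<'E'
from bench import r, fingers, state, read_camera
import cv2,json
s=state();print(s)
for n in("scene","side"):
    c=read_camera(n);cv2.imwrite(f"pics/{n}0.png",cv2.resize(c["color"][:,:,::-1],(800,600),interpolation=cv2.INTER_CUBIC))
    print(n,c["fx"],c["cx"],c["cy"],c["distortion"],c["world_to_cam"])
E
```

```text
pics
{'t': 0.0, 'joints': array([ 1.29640453e+00,  4.80816353e-01,  1.59688678e+00,  1.37299784e-05,
        1.06510174e+00, -4.66044729e-02]), 'qd': array([-1.67071116e-04, -2.40313721e-05,  1.07663146e-04, -1.54440989e-03,
        3.94961898e-04,  1.03320929e-03]), 'joint_efforts': array([ 4.72329761e-03, -9.50653338e+01, -4.30189633e+01,  3.73691628e-04,
        1.20380631e-02,  7.42085007e-06]), 'ee_pos': array([0.14665328, 0.63282525, 0.24467762]), 'ee_rot': array([-1.02789476e-04,  1.13650874e-01,  9.93520564e-01, -5.97363695e-04]), 'force': array([ 0.04868028,  0.22583054, -0.44355137]), 'wrist_torque': array([-0.0242194 ,  0.03087778,  0.05984287]), 'grasp_force': 0.0, 'opening': 0.08548401735579883}
scene 386.76742937900474 276.03499785932036 205.35641770501113 [-0.11055813  0.          0.          0.          0.        ] [[ 0.41976853  0.90762149 -0.00419658 -0.22297918]
 [ 0.62827638 -0.29390403 -0.72033965 -0.27452669]
 [-0.65502914  0.29973931 -0.69360881  1.14913355]
 [ 0.          0.          0.          1.        ]]
side 406.191189349868 279.6303821552806 202.94942188408947 [0.03939133 0.         0.         0.         0.        ] [[ 0.98582175 -0.16764745 -0.0070576  -0.56697096]
 [-0.137186   -0.78105202 -0.60921076  0.15295634]
 [ 0.09662028  0.60154142 -0.79297695  0.84587662]
 [ 0.          0.          0.          1.        ]]
```

View pics/scene0.png

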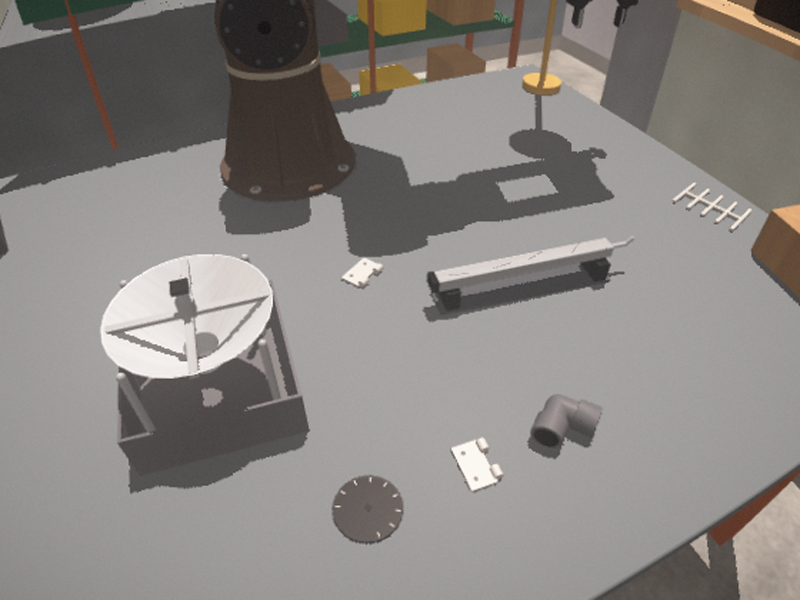

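View pics/side0.png

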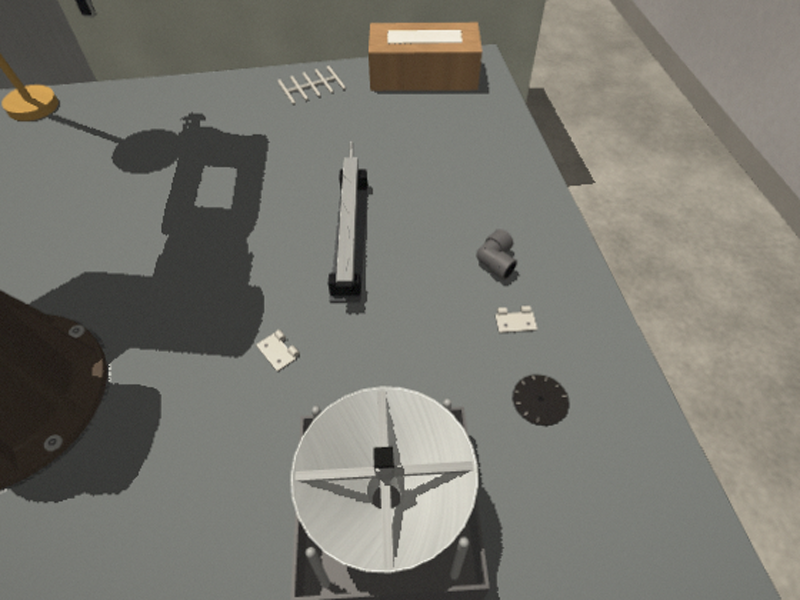

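```bash
cat >h.py <<'E'
from bench import r, fingers, state, read_camera
import cv2,numpy as np
def norm(c,uv):
    K=np.array([[c["fx"],0,c["cx"]],[0,c["fy"],c["cy"]],[0,0,1.]])
    p=cv2.undistortPoints(np.array([[uv]],float),K,np.array(c["distortion"]))[0,0]
    return np.array([p[0],p[1],1])
def onplane(c,uv,z,W=None):
    T=np.linalg.inv(c["world_to_cam"] if W is None else W); d=T[:3,:3]@norm(c,uv);o=T[:3,3]
    return o+d*(z-o[2])/d[2]
E
python3 - <<'E'
from h import *
a=read_camera("scene")["color"][:,:,::-1];b=read_camera("side")["color"][:,:,::-1]
np.save("a.npy",a);np.save("b.npy",b)
def cr(i,x,y,w,h,k): return cv2.resize(i[y:y+h,x:x+w],None,fx=k,fy=k,interpolation=cv2.INTER_NEAREST)
M=np.zeros((600,800,3),np.uint8)
M[:240,:600]=cr(a,293,155,150,60,4)     # tool scene
M[:480,600:800]=cr(b,220,95,50,120,4)   # tool side
M[250:550,:300]=cr(a,110,185,30,30,10)
M[250:550,300:600]=cr(b,253,305,30,30,10)
cv2.imwrite("pics/crop1.png",M)
E
```

```text
(no output)
```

View pics/crop1.png

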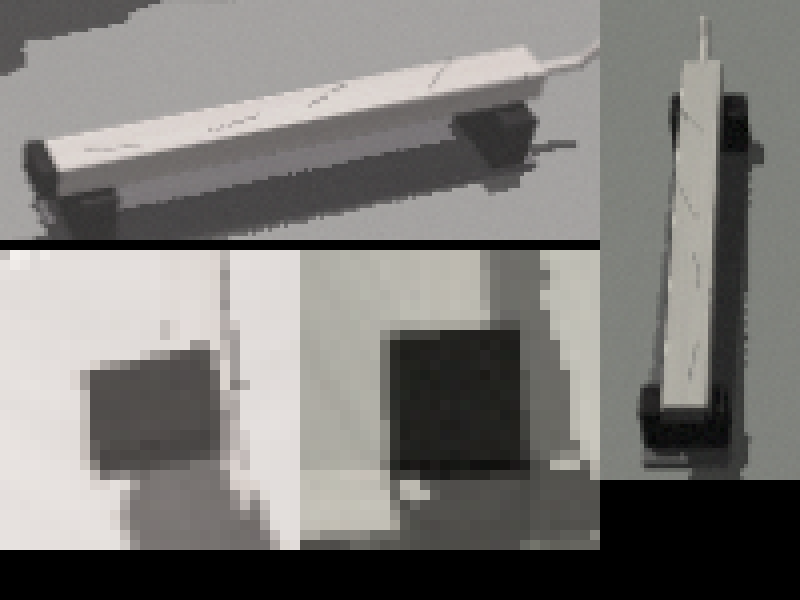

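```bash
python3 - <<'E'
from h import *
a=read_camera("scene");b=read_camera("side")
A=lambda u,v:(293+u/4-.5,155+v/4-.5); B=lambda u,v:(220+(u-600)/4-.5,95+v/4-.5)
for p in [(48,143),(60,170),(525,47),(545,70)]: print("sc",onplane(a,A(*p),.06).round(4))
for p in [(682,60),(720,60),(661,407),(711,407)]: print("sd",onplane(b,B(*p),.06).round(4))
PA=lambda u,v:(110+u/10-.5,185+(v-250)/10-.5); PB=lambda u,v:(253+(u-300)/10-.5,305+(v-250)/10-.5)
for p in [(88,372),(208,350),(215,432),(95,445)]: print("pad sc",onplane(a,PA(*p),.188).round(4))
for p in [(388,332),(520,332),(522,462),(388,462)]: print("pad sd",onplane(b,PB(*p),.188).round(4))
E
```

```text
sc [0.4943 0.083  0.06  ]
sc [0.5153 0.0788 0.06  ]
sc [0.5364 0.3692 0.06  ]
sc [0.5577 0.3657 0.06  ]
sd [0.5327 0.3707 0.06  ]
sd [0.5573 0.3663 0.06  ]
sd [0.4892 0.082  0.06  ]
sd [0.5164 0.0772 0.06  ]
pad sc [ 0.5061 -0.2658  0.188 ]
pad sc [ 0.5092 -0.2469  0.188 ]
pad sc [ 0.5293 -0.2491  0.188 ]
pad sc [ 0.5241 -0.2673  0.188 ]
pad sd [ 0.5073 -0.2461  0.188 ]
pad sd [ 0.5264 -0.2494  0.188 ]
pad sd [ 0.5236 -0.2686  0.188 ]
pad sd [ 0.5046 -0.2653  0.188 ]
```

```bash
cat >>h.py <<'E'
Y=1.4276; D=np.array([np.cos(Y),np.sin(Y)]); C=np.array([0.5236,0.2197]); PAD=np.array([0.516,-0.2573])
def quat(psi):  # Rz(psi)*Rx(pi)
    return np.array([0,np.cos(psi/2),np.sin(psi/2),0.])
def best(p):
    q=[(quat(Y+k*np.pi)) for k in(0,1)]; s=[(abs(j[5]),i) for i in(0,1) if (j:=r.ik(p,q[i])) is not None]
    return q[min(s)[1]]
def meas(n=15):
    F=[];T=[]
    for _ in range(n):
        r.dwell(.03);s=state();F.append(s["force"]);T.append(s["wrist_torque"])
    return np.mean(F,0),np.mean(T,0),np.std(F,0).max(),np.std(T,0).max()
E
python3 - <<'E'
from h import *
p=[*C,.13];q=best(p);print(q,r.tip_reach)
r.goto(p,q);fingers.gripper_to(.06);r.servo_line([*C,.09],v=.1,ori=q)
r.dwell(.3);m0=meas();print(m0);np.save("tare.npy",np.r_[m0[0],m0[1]])
r.servo_line([*C,.047],v=.08)
fingers.gripper_to(0.0);r.dwell(.3)
s=state();print(s["t"],s["opening"],s["grasp_force"],s["ee_pos"]);print(meas())
c=read_camera("scene")["color"][:,:,::-1]
b=read_camera("side")["color"][:,:,::-1]
r.servo_line([*C,.053],v=.02);r.dwell(.3);m=meas();print(m,m[0]-m0[0],m[1]-m0[1],"bar comp",D@(m[1]-m0[1])[:2],"closing comp",np.array([-D[1],D[0]])@(m[1]-m0[1])[:2])
cv2.imwrite("pics/lift.png",cv2.resize(np.vstack([read_camera("scene")["color"][130:250,280:480,::-1],read_camera("side")["color"][80:230,160:360,::-1]]),None,fx=2.2,fy=2.2))
print(state()["t"],state()["ee_pos"])
E
```

```text
[0.         0.75587944 0.65471083 0.        ] 0.014
(array([-0.03624955, -0.0049364 ,  0.0140685 ]), array([ 0.00081466, -0.00874241, -0.00537824]), np.float64(0.5020053328328064), np.float64(0.03799839980495525))
5.4667 0.025114490598696883 59.53693091869354 [0.52399424 0.21980878 0.04766413]
(array([-0.81682922, -0.75302346,  5.99766725]), array([-0.12422452,  0.11063868, -0.21620506]), np.float64(0.535262092937757), np.float64(0.03653115402872312))
(array([ 1.80218880e-01,  3.93422457e-03, -5.24210219e+00]), array([ 0.08419356, -0.00533814, -0.00290865]), np.float64(0.4914384694104274), np.float64(0.037226796568481935)) [ 0.21646844  0.00887062 -5.25617069] [0.0833789  0.00340427 0.00246959] bar comp 0.01526822026519274 closing comp -0.08203969505609486
7.4167 [0.5235907  0.21969372 0.05300366]
```

View pics/lift.png

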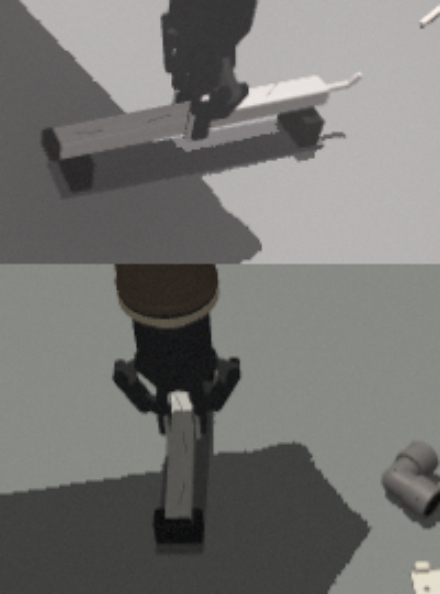

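The picture shows the bar held and lifted nearly level just above the rack; it weighs 5.26 N and the moment puts the balance point about 16 mm toward the cap. I'll regrip there.

```bash
python3 - <<'E'
from h import *
t=np.load("tare.npy")
r.servo_line([*C,.0472],v=.02)
fingers.gripper_to(.06);r.servo_line([*C,.07],v=.1)
P=C-.0165*D
r.servo_line([*P,.07],v=.08);r.dwell(.3);m0=meas(40)
r.servo_line([*P,.047],v=.08)
fingers.gripper_to(0.0);r.dwell(.2)
for z in(.053,.09):
    r.servo_line([*P,z],v=.03);r.dwell(.3);m=meas(40);d=m[1]-m0[1];w=m[0]-m0[0]
    print(z,w,d,"com offset along +x:",(np.array([-D[1],D[0]])@d[:2])/-w[2]*-1*-1*1000*-1,"mm")
print(state()["t"],state()["ee_pos"],state()["opening"])
cv2.imwrite("pics/lift2.png",cv2.resize(np.hstack([read_camera("scene")["color"][110:260,270:470,::-1],read_camera("side")["color"][80:230,160:360,::-1]]),None,fx=2,fy=2))
E
```

```text
0.053 [-0.04165371 -0.2224043  -5.13124553] [-0.01071808  0.00613869 -0.00047745] com offset along +x: -2.2381336155656744 mm
0.09 [-0.11386779 -0.1026162  -5.03154779] [ 0.00362629 -0.00300962  0.00040366] com offset along +x: 0.7986943985833673 mm
16.7083 [0.52126172 0.20337059 0.09003655] 0.025107703673693388
```

View pics/lift2.png

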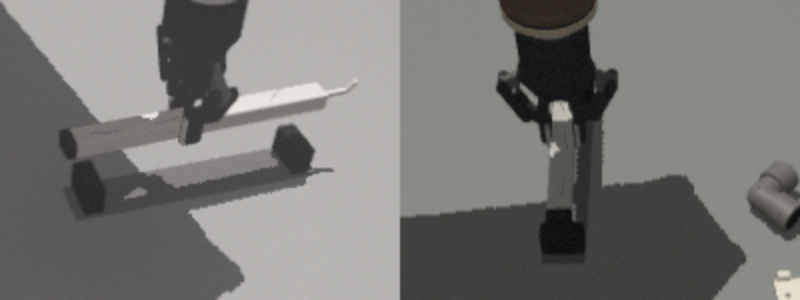

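```bash
python3 - <<'E'
from h import *
P=C-.0165*D
r.servo_line([*P,.25],v=.15)
r.servo_line([*PAD,.25],v=.15)
r.servo_line([*PAD,.203],v=.06);r.dwell(.3);m=meas(30);print(m,state()["t"],state()["ee_pos"])
a=read_camera("scene")["color"][165:265,60:210,::-1];b=read_camera("side")["color"][235:385,200:350,::-1]
f=lambda i,w,h:cv2.resize(i,(w,h),interpolation=cv2.INTER_CUBIC)
M=np.zeros((450,800,3),np.uint8);M[:267,:400]=f(a,400,267);M[:400,400:]=f(b,400,400)
cv2.imwrite("pics/hover.png",M)
E
```

```text
(array([-0.1760388 , -0.01468533, -5.31928296]), array([ 0.00092925,  0.00782819, -0.00790314]), np.float64(0.47172009382936114), np.float64(0.03206364440265829)) 23.4833 [ 0.5160015  -0.25731665  0.20299062]
```

View pics/hover.png

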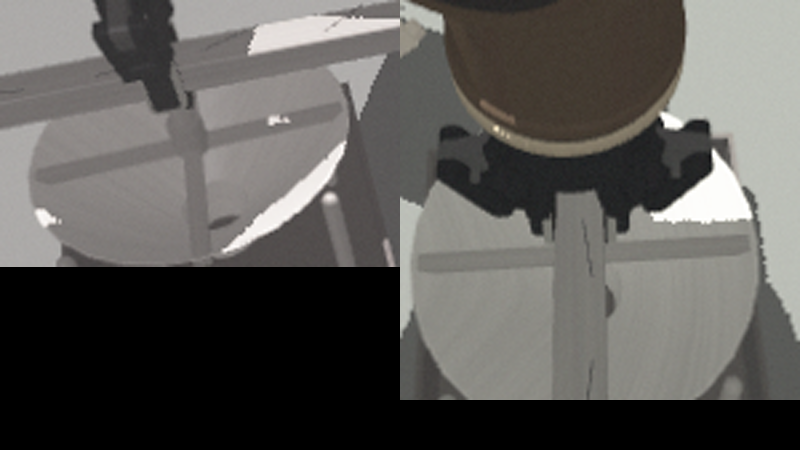

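The hover picture shows the bar level and centred over the post, with the fingers clear of the rim. Next is lowering it with force feedback.

```bash
python3 - <<'E'
from h import *
r.servo_line([*PAD,.197],v=.03);r.dwell(.2);m0=meas(25)
z=.197
for z in (.195,.194,.193,.192,.1915,.191,.1905,.190):
    r.servo_line([*PAD,z],v=.01);r.dwell(.1);m=meas(12);d=m[0]-m0[0];T=m[1]-m0[1]
    print(z,d.round(2),T.round(3),m[0].round(2))
    if m[0][2]>-.4: break
m=meas(30);d=m[0]-m0[0];T=m[1]-m0[1]
print("fz",m[0][2],"pad rel TCP xy mm",-T[1]/d[2]*1e3,T[0]/d[2]*1e3,state()["t"],state()["ee_pos"])
E
```

```text
0.195 [ 0.74 -0.49  0.97] [-0.044 -0.052  0.008] [ 0.74 -0.38 -4.22]
0.194 [ 0.58 -0.41  2.48] [-0.073 -0.089  0.002] [ 0.59 -0.3  -2.71]
0.193 [ 0.3  -0.55  4.16] [-0.071 -0.086 -0.001] [ 0.3  -0.45 -1.03]
0.192 [ 0.73 -0.61  5.63] [-0.073 -0.099 -0.007] [ 0.73 -0.5   0.44]
fz 0.29088464083946153 pad rel TCP xy mm 30.243972716583237 -18.84235014495669 29.0667 [ 0.51604409 -0.25733413  0.19201686]
```

```bash
python3 - <<'E'
from h import *
for dx,dy in((.002,0),(.0015,-.002)):
    Q=PAD+[dx,dy]
    r.servo_line([*state()["ee_pos"][:2],.198],v=.03);r.servo_line([*Q,.198],v=.03);r.dwell(.2);m0=meas(25)
    for z in (.194,.192):
        r.servo_line([*Q,z],v=.015);r.dwell(.2);m=meas(25);d=m[0]-m0[0];T=m[1]-m0[1]
        print(dx,dy,z,d.round(2),T.round(3))
    print(state()["t"])
E
```

```text
0.002 0 0.194 [ 1.56 -0.71  2.58] [-0.131 -0.211  0.004]
0.002 0 0.192 [ 0.95 -0.58  5.58] [-0.095 -0.12  -0.006]
33.4667
0.0015 -0.002 0.194 [ 1.26 -1.02  2.55] [-0.125 -0.218 -0.015]
0.0015 -0.002 0.192 [ 0.75 -0.82  5.48] [-0.111 -0.141 -0.009]
37.8667
```

```bash
python3 - <<'E'
from h import *
r.servo_line([*state()["ee_pos"][:2],.198],v=.03);r.servo_line([*PAD,.198],v=.03);r.dwell(.1)
r.servo_line([*PAD,.1920],v=.015);r.dwell(.2);print(meas(10)[0])
fingers.gripper_to(.034);r.dwell(.3)
s=state();print(s["t"],s["opening"],s["grasp_force"]);print(meas(15))
a=read_camera("scene")["color"][145:295,0:250,::-1];b=read_camera("side")["color"][200:400,180:380,::-1]
f=lambda i,w,h:cv2.resize(i,(w,h),interpolation=cv2.INTER_CUBIC)
M=np.zeros((400,800,3),np.uint8);M[:240,:400]=f(a,400,240);M[:400,400:]=f(b,400,400)
cv2.imwrite("pics/rel.png",M)
E
```

```text
[ 1.06021436 -0.85526078  0.08946249]
40.2083 0.03421276023594572 0.0
(array([ 0.03560313, -0.06669003, -0.04114467]), array([-0.0134969 , -0.00767097,  0.00629116]), np.float64(0.5730150904271515), np.float64(0.03196019434804656))
```

View pics/rel.png

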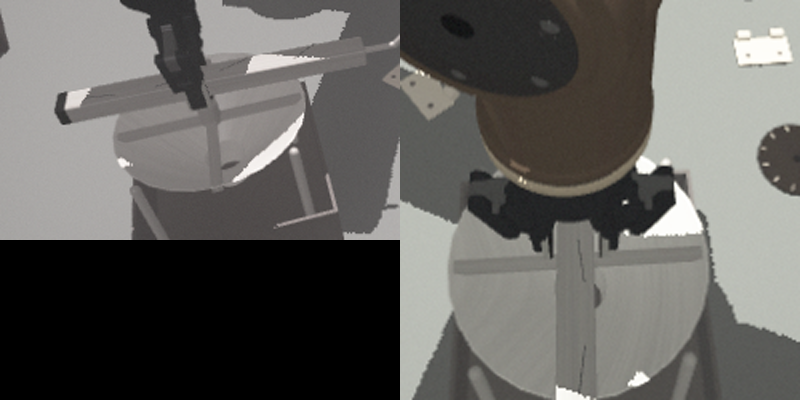

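The bar rests level on the pad with the fingers loose and no force on the gripper. Next I open wider and back away upward.

```bash
python3 - <<'E'
from h import *
fingers.gripper_to(.055);r.dwell(.1)
r.servo_line([*PAD,.23],v=.04);r.servo_line([*PAD,.36],v=.12);r.dwell(.3)
print(state()["t"],state()["ee_pos"])
a=read_camera("scene")["color"][145:295,0:250,::-1];b=read_camera("side")["color"][200:400,180:380,::-1]
f=lambda i,w,h:cv2.resize(i,(w,h),interpolation=cv2.INTER_CUBIC)
M=np.zeros((400,800,3),np.uint8);M[:240,:400]=f(a,400,240);M[:400,400:]=f(b,400,400)
cv2.imwrite("pics/end.png",M)
E
```

```text
43.875 [ 0.51592522 -0.25726373  0.35965597]
```

View pics/end.png

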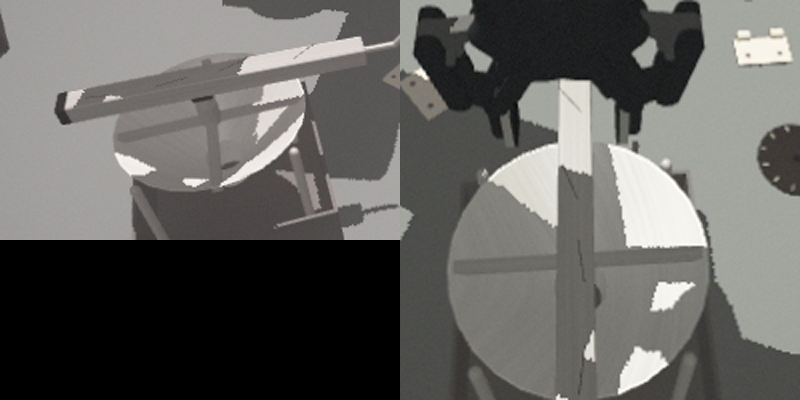

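The bar lies level on the post by itself, and its cap has not moved since the last picture (left crop, about 62,107). The gripper is well clear.

```bash
python3 -c "
from bench import r;print(r.hand_in())"
```

```text
the job is handed in; nothing more can be done
None
```

The tool was lying level on the post by itself in the last pictures, gripper well clear and no other parts moved by the arm; I handed the job in after about 44 of the 67 s allowed, and no verdict came back.

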